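# Step the source's locking dial up five clicks and enter it

### The arm

A 7-joint arm with a two-finger parallel gripper is mounted at the origin on the work surface. World frame = base frame: x ahead of the robot, y to its left, z up, the work surface at z = 0. Lengths are in m, angles in rad, forces in N, time in s.
With the tool pointing down it reaches from about 0.4 to 0.85 m from the base axis. Payload 4.5 kg.
Tool frame: the origin (TCP) lies on the centre line of the jaws, within the pads' length; the fingertips stand r.tips_ahead ahead of it and the grasp point (between the pads) is the TCP (r.tips_ahead is the distance from the TCP to the fingertips, in m); z points along the fingers, y is the direction in which the jaws open and shut (so a half turn about z gives the same grasp; the last joint's range is limited). The gripper opens to 88 mm and grips with 3 to 60 N. Pads are 18 mm wide; open, the fingers measure 123 mm over their backs; the gripper's body (75 mm by 187 mm) begins 45 mm behind the grasp point.
Start: joints at [1.144, 0.689, -0.195, 1.565, 0.157, 0.902, -0.215], TCP at [0.278, -0.56, 0.258] pointing down, gripper open.
Joint ranges: [-3.01, 3.01], [-0.46, 2.08], [-1.47, 1.51], [0.13, 2.56], [-1, 4.14], [0.04, 2.09], [-2.66, 2.66]. Speed limits (rad/s): [2.57, 2.57, 3.14, 3.14, 3.14, 3.14, 3.14].

### API

Orientations are given as a unit quaternion [x, y, z, w].
In Python, from plant import r gives the robot as it stands.
- The arm moves only by the shell command python3 -m inch 'ROWS' [FORCE]. ROWS is JSON, a list of rows, each a list of 5 numbers: the shift along the world's x, y, z in units of 25 mm (1.0 is 25 mm), then the turn about the world's z in units of 6 degrees (1.0 is 6 degrees), then the finger opening in mm, from 0 to 88.1. A call has 1 to 5 rows; each row shifts and turns the commanded pose from where the row before left it; what a row does not reach is not made up. A row lasts 1/10 s, in which the tool goes at most 50 mm and 8.59 degrees, less where a joint would pass 70% of its speed; a pose out of reach is approached as far as the arm can. A call is refused whole if a number of a shift passes 1 or a number of a turn 1, either way. A call with a gripper value outside its range is refused whole. The fingers move at their own pace and stop on an object; FORCE is the grip in N (left out, the last holds). Time passes only in rows, so rows that do not move let the fingers close. It gives the time, the measured TCP pose, the force and the opening at its end, in the units of the state.
- r.get_state(): the state, without advancing time (a new reading comes with each control period).
- r.snapshot(name): name is "side" or "top" or "wrist"; returns a dict with "pixels" (400x640x3 uint8, red, green, blue), "range_z" (400x640 float32, m along the optical axis (not along the pixel's ray), 0 where there is no reading), "K" (3x3 intrinsics, pixels), "position" and "attitude" of the camera in the world. Camera axes: x right, y up, looking along -z (the intrinsics and any distortion apply to the point x, -y, -z); pixel columns grow to the right and rows downward; lengths in m; the calibration is good to about 2 mm. A picture is of the moment at which its call begins.
- r.finish_job(): hands the job in, once; it reports no verdict.
The state is a dict: "clock": time; "q": joint angles; "qd": joint speeds; "joint_torque": joint torques, N m; "tool_pos": TCP position; "eef_rot": TCP orientation; "contact_force": force on the tool from outside, world axes, zero at the start; "moment": the same for the moment, N m; "opening": opening from 0.0 (shut) to 1.0 (fully open).
Only numpy, scipy, OpenCV 4.12 (cv2) and the standard library are available. Lean on these libraries where they do the work, as an engineer would, in place of code of your own. Each camera call takes 0.05 s, during which the arm holds its last target. There are 200 camera calls.

### The job

On the grey bench console, push the big bar-shaped dial gently in to free its lock (never forcing it hard down), turn it clockwise five clicks without going past, and let it spring back out and lock. Then press the larger round key fully down and let go to enter the setting; leave the small key and everything else on the bench alone.

Things in the scene. Friction and masses are not known exactly. Their poses are not given: they have to be found in the camera images.
- console: Flat grey instrument fixed to the bench, 200 x 250 x 60 mm (x, y, z). Origin at the centre of its underside on the table, z up. Its top carries the dial on its -y half and, in its frame, the large key at x -45, y 65 mm, the small key at x 15, y 65 mm. Its top is at z 60 mm.
- dial_axis (a point): Point fixed to the console on the dial's vertical axis, 102 mm above the table: a good grasp height. The dial is a black upright bar, 40 mm long x 14 mm thick x 30 mm high (80 to 110 mm above the table while it stands out), centred on the axis, on a round black skirt 42 mm across (top at 80 mm) over an aluminium collar 54 mm across (top at 70 mm).
- dial_index (a point): Outer end of the white line on the dial's top, 18 mm from its axis, 110 mm above the table while the dial stands out; it turns and sinks with the dial. The bar's length runs from the axis to this point; grip across its 14 mm.
- dial_collar (a point): Centre of the fixed collar's top, 70 mm above the table. Standing out, the dial is locked (3 degrees of play; over 3 N m of twist breaks it). Pushed straight down it first sinks 0.5 to 7.5 mm (differs each time, cannot be seen) at only 1 to 4 N, then meets a firm spring, 6 N per mm. From 1.5 mm into that spring (12 to 14 N of push in all) it can turn; from about 20 N (2.7 mm) it is pressed too hard.
- dial: The turning dial as a whole; origin on its axis, 60 mm above the table while it stands out; its own -x points along the white line. Hold a push of 15 to 18 N while turning it, by the felt force.
- dial_unit: The dial's fixed mounting, set into the console's top at any angle: a dark flange 72 mm across with white ticks, one per click. Origin on the dial's axis at the console's top, 60 mm above the table, z up. Clicks are 24 degrees apart (clockwise seen from above); each takes up to 0.15 N m, and between two the dial pulls itself into the nearest. Eased out on a click it springs out and locks; between clicks it may stay in. It starts in a click, with at least seven more clockwise.
- enter_top (a point): Centre of the top of the larger round key (28 mm across), fully pressed at 6 mm travel, about 5 N; 82 mm above the table while out.
- enter (a joint): Travel of the larger key: 0 out, 0.006 m fully down.
- clear (a joint): Travel of the small round key (16 mm across, 60 mm farther along the console's +x than the large key): 0 out, 0.005 m down. Must not be pressed.
- terminator: Brass connector, 16 mm across, 22 mm tall, standing on the console's top near its far corner on the dial's side; origin under its centre. Leave alone.
- board_a: Green circuit board, 80 x 60 x 14 mm, lying on the table; leave alone.
- board_b: Green circuit board, 60 x 100 x 14 mm, lying on the table; leave alone.
- driver: Screwdriver, 160 mm, lying on the table; leave alone.
- brick: Black power adapter, 110 x 50 x 32 mm, on the table; leave alone.

How it is judged:
On the way, in this order (a step that is already met when the one before it is completed fails the run):
1. the dial has been turned five clicks clockwise from its start and has sprung out into its lock (distance of dial_index from where it was at the start of the episode between 0.0296 and 0.0326 m and z of dial_index in the frame of dial_unit above 0.0491 m), for 0.2 s.
2. the larger key is pressed down (value of joint enter above 0.0045 m), for 0.1 s.
At the end, for the whole second after the job is handed in: The dial rests five clicks (120 degrees, within 9.6) clockwise of where it started and stands out locked (within 0.9 mm of fully out); the larger key has been pressed and is out again (within 1 mm), the small key is out (all of step 1 and value of joint each of enter, clear below 0.001 m); the robot touches nothing.
It fails at once if the dial is pressed too hard: 17.5 N on its firm spring (about 20 N or more of push in all) (contact force between dial_c20 and anything else above 17.5 N).
It fails at once if the dial is wrenched against its lock (over 30 N on one of its five lock lugs, some 3 N m of twist in all) (contact force between any of dial_c15, dial_c16, dial_c17, dial_c18, dial_c19 and anything else above 30 N).
It fails at once if the dial is turned past the fifth click (distance of dial_index from where it was at the start of the episode above 0.0336 m).
It fails at once if the small key is pressed (2.5 mm or more) (value of joint clear above 0.0025 m).
It fails at once if the terminator or another loose thing on the bench is shifted by more than 20 mm (distance of any of terminator, board_a, board_b, driver, brick from where it was at the start of the episode above 0.02 m).
It also fails if it takes over 64 s, if anything falls off the work surface, if the arm or the gripper's body presses on something with over 40 N, if the wrist force passes 120 N, or if a joint passes its speed limit or range.

## Working session

There is one attempt and no reset: what is moved stays moved. The work goes in short steps, Python scripts to look and compute and a shell command to move; the robot and the scene stay as the last step left them, time stands still between calls to the robot, and variables do not carry over. Pictures are saved under pics/ and viewed, about 8 in all and at most 12, crops included, and the job is handed in when it is done.

```bash
mkdir -p pics; ls
cat > h.py <<'E'
from plant import r
import numpy as np, cv2
from scipy.spatial.transform import Rotation as R
def snap(n,f=None):
    s=r.snapshot(n)
    if f: cv2.imwrite('pics/'+f,s['pixels'][:,:,::-1])
    return s
def rot(s):
    a=np.array(s['attitude'],float)
    return a if a.shape==(3,3) else R.from_quat(a).as_matrix()
def ray(s,u,v):
    K=np.array(s['K']); d=np.array([(u-K[0,2])/K[0,0],-(v-K[1,2])/K[1,1],-1.])
    return np.array(s['position']),rot(s)@d
def onz(s,u,v,z):
    o,d=ray(s,u,v); return o+d*(z-o[2])/d[2]
def depth(s,u,v):
    o,d=ray(s,u,v); return o+d*float(s['range_z'][int(round(v)),int(round(u))])
E
python3 - <<'E'
from h import *
a=snap('top','t0.png');b=snap('side','s0.png');c=snap('wrist','w0.png')
print(a['position'],b['position'],c['position'],a['K'],r.tips_ahead)
print({k:np.round(v,3) if not isinstance(v,dict) else v for k,v in r.get_state().items()})
cv2.imwrite('pics/ts0.png',cv2.resize(np.vstack([a['pixels'],b['pixels']])[:,:,::-1],(480,600)))
E
```

```text
pics
[ 0.2879811  -0.0209401   1.35244056] [0.41142893 0.78756114 0.83257648] [ 0.34420649 -0.52690552  0.38411964] [[456.9817216    0.         321.1818941 ]
 [  0.         456.9817216  200.02330077]
 [  0.           0.           1.        ]] 0.019
{'clock': np.float64(0.15), 'q': array([ 1.144,  0.69 , -0.195,  1.566,  0.157,  0.903, -0.215]), 'qd': array([-0.   , -0.004,  0.   , -0.003, -0.   , -0.001,  0.001]), 'joint_torque': array([-2.0000e-03, -5.2786e+01, -1.2680e+00, -1.5359e+01, -5.3000e-02,
        4.0000e-03,  0.0000e+00]), 'tool_pos': array([ 0.278, -0.559,  0.257]), 'eef_rot': array([ 0.974,  0.228, -0.   , -0.001]), 'contact_force': array([0.059, 0.168, 0.791]), 'moment': array([ 0.013,  0.024, -0.033]), 'opening': np.float64(0.997)}
```

View pics/t0.png

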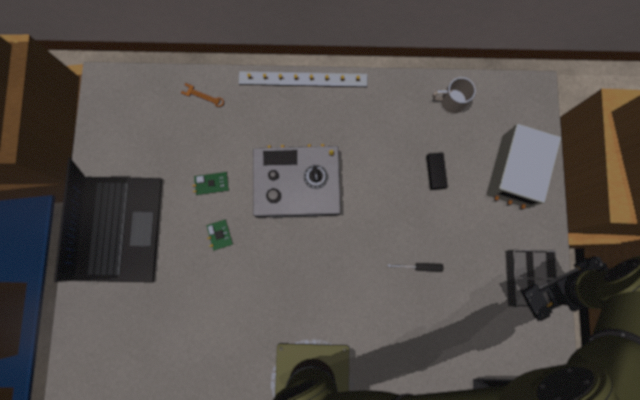

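The top view shows the console at about (297,181), the dial at (316,176), the large key at (274,196), the small key at (273,174) and the terminator at (332,153).

Run:
```python
from h import *
a=snap('top');p=a['pixels']
for n,u,v,z in [('dial',316,176,.08),('enter',274,196,.082),('clear',273,174,.08),('term',332,153,.082)]+[('corner',u,v,.06) for u,v in [(253,148),(339,147),(341,214),(254,217)]]:
    print(n,onz(a,u,v,z).round(4),depth(a,u,v).round(4))
cv2.imwrite('pics/t1.png',cv2.resize(p[140:225,245:350,::-1],None,fx=7,fy=7,interpolation=cv2.INTER_CUBIC))
```

```text
dial [0.5732 0.0018 0.08  ] [0.5662 0.0012 0.111 ]
enter [0.5124 0.119  0.082 ] [0.5127 0.1192 0.0804]
clear [0.5764 0.1245 0.08  ] [0.5764 0.1245 0.0802]
term [ 0.6412 -0.0426  0.082 ] [ 0.6419 -0.0427  0.0796]
corner [0.6576 0.1884 0.06  ] [ 0.6759  0.1987 -0.0038]
corner [ 0.6659 -0.0632  0.06  ] [ 0.6853 -0.0653 -0.0063]
corner [ 0.4682 -0.0718  0.06  ] [ 4.765e-01 -7.410e-02  4.000e-04]
corner [0.4543 0.1761 0.06  ] [ 0.4624  0.1856 -0.0023]
```

View pics/t1.png

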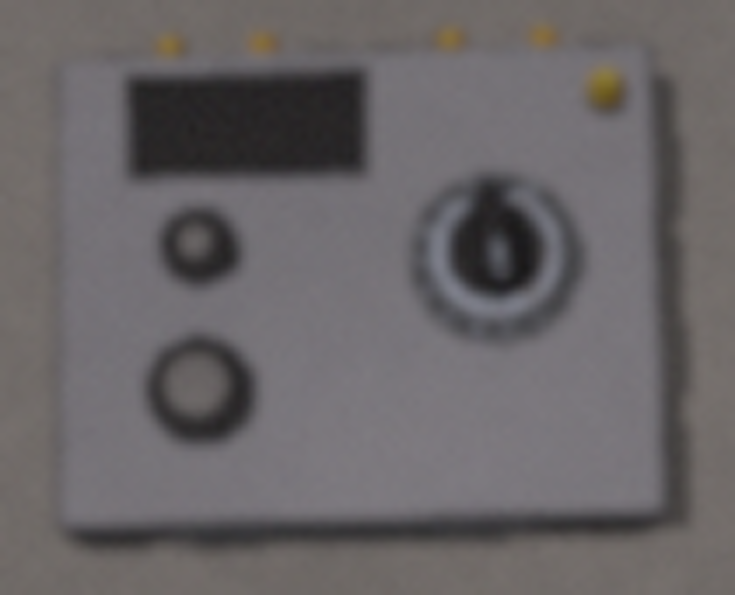

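```bash
for i in 1 2 3 4; do python3 -m inch '[[0.42,0.93,0,-0.18,88],[0.42,0.93,0,-0.18,88],[0.42,0.93,0,-0.18,88],[0.42,0.93,0,-0.18,88],[0.42,0.93,0,-0.18,88]]'|tail -c 300; done; python3 -m inch '[[0.42,0.93,0,-0.18,40],[0.42,0.93,0,-0.18,40],[0.42,0.93,0,-0.18,40],[0.42,0.93,0,-0.18,40],[0,0,0,0,40]]'
python3 - <<'E'
from h import *
s=snap('wrist','w1.png')
st=r.get_state();print(st['clock'],st['q'].round(3) if hasattr(st['q'],'round') else st['q'],st['tool_pos'],st['eef_rot'],st['contact_force'])
print(s['position'],rot(s).round(3))
E
```

```text
clock: 0.7
tool_pos: [0.3307, -0.4425, 0.2576]
eef_rot: [0.983, 0.182, -0.0, -0.0]
contact_force: [0.2, 0.0, 0.2]
opening: 1.001
clock: 1.2
tool_pos: [0.3833, -0.3263, 0.2577]
eef_rot: [0.991, 0.135, 0.0, -0.0]
contact_force: [0.3, -0.1, 0.1]
opening: 1.0
clock: 1.7
tool_pos: [0.4358, -0.2101, 0.2577]
eef_rot: [0.996, 0.089, 0.0, 0.0]
contact_force: [0.5, -0.4, 0.3]
opening: 1.001
clock: 2.2
tool_pos: [0.4883, -0.0938, 0.2577]
eef_rot: [0.999, 0.042, -0.0, 0.0]
contact_force: [1.3, 0.0, -0.7]
opening: 0.999
clock: 2.7
tool_pos: [0.5313, 0.0027, 0.2576]
eef_rot: [1.0, 0.007, 0.001, -0.001]
contact_force: [0.1, 0.2, -0.2]
opening: 0.573
2.75 [-0.092  0.563  0.008  1.858 -0.007  0.721 -1.638] [5.30324101e-01 7.49781529e-05 2.57573502e-01] [ 9.99980754e-01  6.19404155e-03  9.99231135e-05 -3.38819425e-04] [ 0.06435349 -0.0112754  -0.29173523]
[0.60532757 0.00298585 0.38485337] [[ 0.015  0.958  0.286]
 [-1.     0.016  0.001]
 [-0.004 -0.286  0.958]]
```

View pics/w1.png

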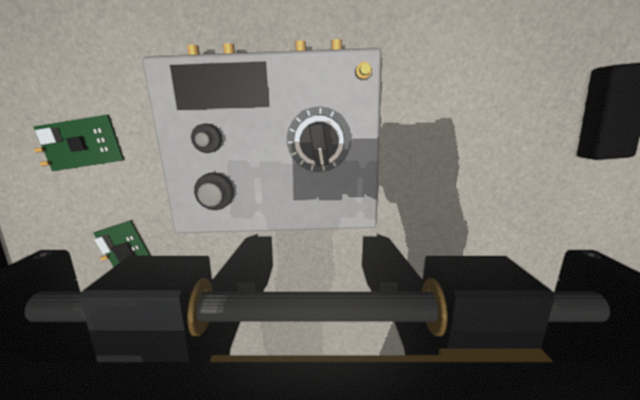

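The wrist view shows the dial at about (319,139), its white line running down to about (321,165), the large key at (214,191) and the small key at (206,138).

Run:
```python
from h import *
p=cv2.imread('pics/w1.png'); s=snap('wrist')
cv2.imwrite('pics/w1c.png',cv2.resize(p[95:185,275:365],None,fx=6.6,fy=6.6,interpolation=cv2.INTER_CUBIC))
Z=s['range_z']
# bar top by depth height
vv,uu=np.mgrid[95:185,275:365]
P=np.array([depth(s,u,v) for u,v in zip(uu.ravel(),vv.ravel())])
g=cv2.cvtColor(p,cv2.COLOR_BGR2GRAY)[95:185,275:365].ravel()
m=P[:,2]>.104; print(m.sum(),P[m].mean(0),np.median(P[m][:,2]))
T=P[m]; rect=cv2.minAreaRect((T[:,:2]*1000).astype(np.float32)); print(rect)
w=m&(g>120); print('line',w.sum(),P[w].mean(0)); q=P[w][:,:2]
if w.sum()>3:
    print(cv2.fitLine((q*1000).astype(np.float32),2,0,.01,.01).ravel(), q[np.argmin(q[:,0])])
for n,u,v,z in [('enter',214,191,.08),('clear',206,138,.08),('term',364,71,.08)]: print(n,onz(s,u,v,z+.002).round(4),depth(s,u,v).round(4))
```

```text
647 [0.57935046 0.00235685 0.12092272] 0.10994106307807655
((580.7034912109375, 2.924245834350586), (45.94214630126953, 14.002519607543945), 10.164813995361328)
line 107 [0.58057272 0.0017448  0.15081655]
[9.8733735e-01 1.5863477e-01 5.8057275e+02 1.7447956e+00] [0.55806454 0.00499306]
enter [0.5213 0.1125 0.082 ] [0.5212 0.1125 0.0818]
clear [0.5782 0.1157 0.082 ] [0.5777 0.1177 0.0765]
term [ 0.6443 -0.0444  0.082 ] [ 0.6454 -0.0457  0.0732]
```

View pics/w1c.png

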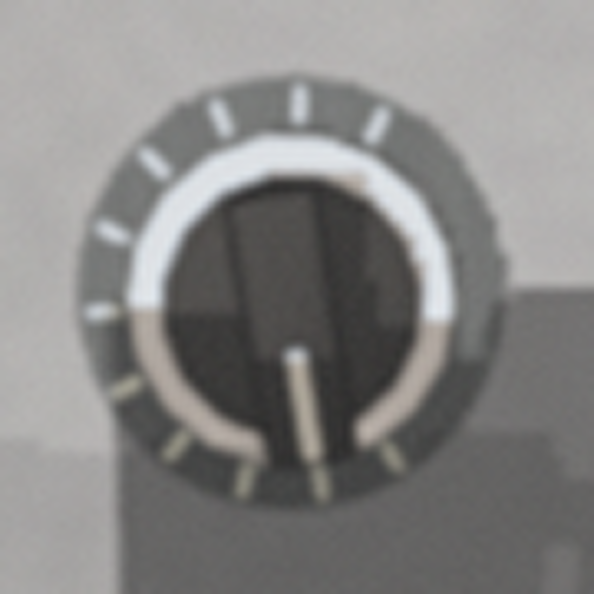

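The crop shows the white line from (293,357) to (317,458), in line with a tick. The clockwise ticks continue to the left.

Run:
```python
from h import *
s=snap('wrist')
f=lambda a,b,z:onz(s,275-.42+a/6.6,95-.42+b/6.6,z)
C=[f(a,b,.11) for a,b in [(238,203),(313,195),(334,458),(262,472)]]
print(np.round(C,4)); c=np.mean(C,0);print('bar centre',c)
e1=C[0]+C[1]-C[2]-C[3]; print('bar angle',np.degrees(np.arctan2(e1[1],e1[0])),np.linalg.norm(e1)/2)
a,b=f(293,350,.11),f(318,462,.11); d=a-b; print('line',a,b,np.degrees(np.arctan2(d[1],d[0])))
print('line end + 18mm', b+.018*d/np.linalg.norm(d))
# flange ellipse at .062 & collar at .07
for pts,z in [([(78,291),(505,291),(291,75),(291,508)],.062),([(130,300),(455,300),(290,133)],.07)]:
    print(np.round([f(x,y,z) for x,y in pts],4))
t=[f(x,y,.062)[:2] for x,y in [(320,483),(245,480),(177,447),(125,388),(100,312),(112,233),(152,163),(222,118),(300,103),(378,125),(393,458)]]
t=np.float32(t)*1000; A=np.c_[2*t,np.ones(len(t))]; q=np.linalg.lstsq(A,(t**2).sum(1),rcond=None)[0]; print('tick circle',q[:2],np.sqrt(q[2]+q[0]**2+q[1]**2))
v=t-q[:2]; print(np.degrees(np.arctan2(-v[:,1],-v[:,0])).round(1))
```

```text
[[ 0.5928  0.0044  0.11  ]
 [ 0.594  -0.0062  0.11  ]
 [ 0.5567 -0.0098  0.11  ]
 [ 0.5546  0.0007  0.11  ]]
bar centre [ 0.57450328 -0.00272541  0.11      ]
bar angle 5.557492479768621 0.03789230676226012
line [ 0.57233091 -0.00362263  0.11      ] [ 0.55612133 -0.0074884   0.11      ] 13.413721412243678
line end + 18mm [ 0.5736303  -0.00331274  0.11      ]
[[ 0.5762  0.0322  0.062 ]
 [ 0.577  -0.0394  0.062 ]
 [ 0.611  -0.0031  0.062 ]
 [ 0.5397 -0.004   0.062 ]]
[[ 0.5755  0.0228  0.07  ]
 [ 0.5761 -0.0304  0.07  ]
 [ 0.602  -0.003   0.07  ]]
tick circle [575.06437122  -3.41299197] 31.643403975132426
[  10.1  -13.6  -37.4  -61.8  -85.9 -109.8 -133.7 -158.5  177.8  153.7
   34.2]
```

```bash
for i in 1 2 3 4 5 6; do python3 -m inch '[[0.055,0,0,1,40],[0.055,0,0,1,40],[0.055,0,0,1,40],[0.055,0,0,1,40],[0.055,0,0,1,40]]'>/dev/null; done; python3 -m inch '[[0.14,-0.14,0,1,40],[0,0,0,0.55,40],[0,0,-1,0,40],[0,0,-1,0,40],[0,0,0,0,40]]'
python3 - <<'E'
from h import *
s=snap('wrist','w2.png')
st=r.get_state();print(st['clock'],np.round(st['q'],3),st['tool_pos'],st['contact_force'],st['opening'])
print(np.degrees(2*np.arctan2(st['eef_rot'][1],st['eef_rot'][0])))
E
```

```text
clock: 6.35
tool_pos: [0.5723, -0.0085, 0.2047]
eef_rot: [-0.084, 0.996, -0.001, -0.003]
contact_force: [-0.2, -0.3, 0.2]
opening: 0.453
6.4 [ 0.417  0.825 -0.884  1.753  0.771  0.955  0.951] [ 0.57341945 -0.00746735  0.20653119] [-0.71621923 -1.00600055 -0.34585434] 0.4529539366434282
189.68828413620227
```

View pics/w2.png

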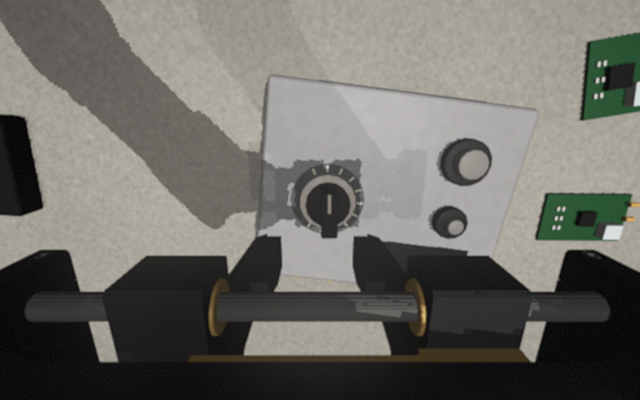

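The dial's bar is upright in the image at about x=330, y=195 to 236, so it lines up with the tool. I'll let the arm settle and measure from here.

```bash
python3 -m inch '[[0,0,0,0,40],[0,0,0,0,40]]'
python3 - <<'E'
from h import *
s=snap('wrist','w3.png');st=r.get_state();print(st['tool_pos'],np.degrees(2*np.arctan2(st['eef_rot'][1],st['eef_rot'][0])))
cv2.imwrite('pics/w3c.png',cv2.resize(s['pixels'][150:240,285:375,::-1],None,fx=6.6,fy=6.6,interpolation=cv2.INTER_CUBIC))
E
```

```text
clock: 6.6
tool_pos: [0.5754, -0.0054, 0.2091]
eef_rot: [-0.085, 0.996, -0.0, 0.001]
contact_force: [0.6, 0.7, 1.0]
opening: 0.453
[ 0.57531955 -0.00535999  0.20900034] 189.76112285206767
```

View pics/w3c.png

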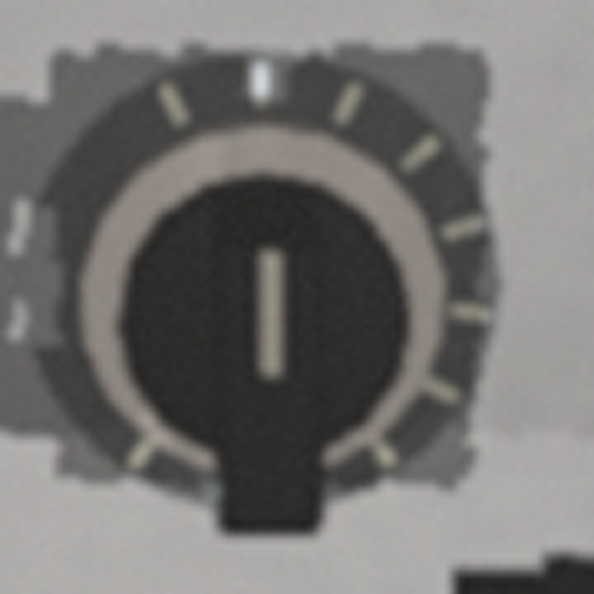

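Run:
```python
from h import *
s=snap('wrist');f=lambda a,b,z:onz(s,285-.42+a/6.6,150-.42+b/6.6,z)
a,b=f(270,248,.11),f(270,382,.11);d=b-a
print(a,b,np.degrees(np.arctan2(d[1],d[0])),'axis',a+.018*d/np.linalg.norm(d))
t=np.float32([f(x,y,.062)[:2] for x,y in [(175,103),(262,83),(348,103),(421,152),(463,228),(470,312),(440,388),(385,456),(142,455)]])*1000
A=np.c_[2*t,np.ones(len(t))]; q=np.linalg.lstsq(A,(t**2).sum(1),rcond=None)[0]; print('ticks',q[:2],np.sqrt(q[2]+q[0]**2+q[1]**2))
v=t-q[:2]; print(np.degrees(np.arctan2(-v[:,1],-v[:,0])).round(1))
print(np.round([f(228,532,.11),f(318,532,.11)],4))
st=r.get_state();print(st['tool_pos'],st['q'])
```

```text
[ 0.5581674  -0.00137261  0.11      ] [0.57532608 0.00174701 0.11      ] 10.304396681922082 axis [0.57587709 0.00184719 0.11      ]
ticks [577.48035936   2.19686146] 31.81274871799493
[  33.5   10.   -13.5  -37.3  -61.3  -85.3 -108.7 -133.5  154.6]
[[5.964e-01 1.000e-04 1.100e-01]
 [5.944e-01 1.150e-02 1.100e-01]]
[ 0.57524426 -0.00530593  0.20885199] [ 0.41545438  0.82246657 -0.88708083  1.75089599  0.77104181  0.95398568
  0.95020601]
```

```bash
python3 -m inch '[[0.03,0.19,-0.8,0.05,40],[0,0,-0.8,0,40],[0,0,-0.8,0,40],[0,0,-0.8,0,40],[0,0,0,0,40]]'; python3 -m inch '[[0,0,-0.5,0,40],[0,0,-0.5,0,40],[0,0,0,0,40],[0,0,0,0,40],[0,0,0,0,40]]'
python3 - <<'E'
from h import *
s=snap('wrist','w4.png');st=r.get_state();print(st['tool_pos'],np.degrees(2*np.arctan2(st['eef_rot'][1],st['eef_rot'][0])),st['contact_force'])
E
```

```text
clock: 7.2
tool_pos: [0.5743, -0.0011, 0.1261]
eef_rot: [-0.088, 0.996, -0.0, -0.002]
contact_force: [0.0, -0.9, 0.2]
opening: 0.452
clock: 7.7
tool_pos: [0.5758, -0.0004, 0.1032]
eef_rot: [-0.088, 0.996, 0.0, 0.0]
contact_force: [-0.1, -0.3, 0.8]
opening: 0.455
[ 5.75811227e-01 -4.29961597e-04  1.03290213e-01] 190.0794855707855 [0.21862142 0.62058794 0.41995942]
```

View pics/w4.png

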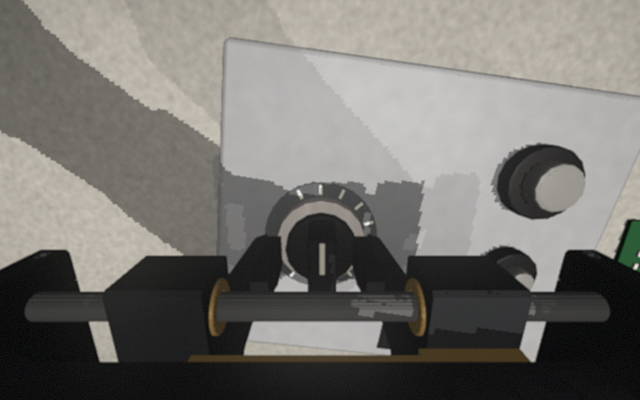

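The bar (line at x≈322) stands between the fingers, centred at about x≈318. I'll grip it now.

```bash
python3 -m inch '[[0,0,0,0,12],[0,0,0,0,12],[0,0,0,0,10],[0,0,0,0,5],[0,0,0,0,5]]' 15;python3 -m inch '[[0,0,0,0,5],[0,0,0,0,5],[0,0,0,0,5],[0,0,0,0,5]]' 50
python3 -c "
from h import *
s=r.get_state();print(s['moment'],s['contact_force'],s['tool_pos'],np.degrees(2*np.arctan2(s['eef_rot'][1],s['eef_rot'][0])))"
```

```text
clock: 8.25
tool_pos: [0.5752, 0.0015, 0.103]
eef_rot: [-0.089, 0.996, 0.002, 0.0]
contact_force: [-0.7, 5.2, -1.1]
opening: 0.156
clock: 8.65
tool_pos: [0.5752, 0.0015, 0.103]
eef_rot: [-0.089, 0.996, 0.002, 0.0]
contact_force: [-1.5, 6.1, 0.7]
opening: 0.156
[ 1.14406398  0.20411244 -0.03191553] [-1.51752471  6.14393559  0.68920881] [0.57519601 0.00151908 0.10296622] 190.1749447157471
```

```bash
python3 -m inch '[[0,0.08,0,0,5],[0,0,0,0,5],[0,0,0,0,5]]'; for i in 1 2; do python3 -m inch '[[0,0,-0.04,0,5],[0,0,0,0,5]]' | grep -E 'pos|force'; done
```

```text
clock: 8.95
tool_pos: [0.5752, 0.0017, 0.1029]
eef_rot: [-0.088, 0.996, 0.0, -0.0]
contact_force: [-2.1, 3.6, 2.7]
opening: 0.155
tool_pos: [0.5752, 0.0017, 0.1016]
contact_force: [-2.2, 3.3, 0.7]
tool_pos: [0.5753, 0.0017, 0.1006]
contact_force: [-3.2, 3.3, -0.1]
```

```bash
for i in 1 2; do python3 -m inch '[[0.01,0.02,-0.04,0,5],[0,0,0,0,5]]' | grep -E 'pos|force'; done; for i in 1 2; do python3 -m inch '[[0,0,-0.02,0,5],[0,0,0,0,5]]' | grep -E 'pos|force'; done
```

```text
tool_pos: [0.5753, 0.0017, 0.0994]
contact_force: [-3.7, 3.5, 0.5]
tool_pos: [0.5753, 0.0018, 0.0983]
contact_force: [-3.3, 2.1, 1.0]
tool_pos: [0.5754, 0.0018, 0.098]
contact_force: [-4.3, 2.2, 2.6]
tool_pos: [0.5754, 0.0018, 0.0976]
contact_force: [-5.3, 1.1, 3.5]
```

```bash
for i in 1 2 3 4; do python3 -m inch '[[-0.015,0,-0.02,0,5],[0,0,0,0,5]]' | grep -E 'pos|force'; done
```

```text
tool_pos: [0.5753, 0.0018, 0.0974]
contact_force: [-4.8, 0.3, 4.2]
tool_pos: [0.5753, 0.0018, 0.0971]
contact_force: [-5.3, 0.5, 5.9]
tool_pos: [0.5752, 0.0018, 0.0969]
contact_force: [-4.1, 0.2, 7.6]
tool_pos: [0.5753, 0.0018, 0.0966]
contact_force: [-3.8, 0.9, 8.7]
```

```bash
for i in 1 2 3 4; do python3 -m inch '[[-0.01,0,-0.025,0,5],[0,0,0,0,5]]' | grep -E 'pos|force'; done
```

```text
tool_pos: [0.5752, 0.0018, 0.0962]
contact_force: [-4.5, -0.5, 9.8]
tool_pos: [0.5752, 0.0018, 0.0958]
contact_force: [-2.9, 0.0, 11.1]
tool_pos: [0.5752, 0.0018, 0.0955]
contact_force: [-4.0, -0.7, 13.2]
tool_pos: [0.5752, 0.0019, 0.0951]
contact_force: [-4.2, -1.7, 14.8]
```

```bash
python3 -m inch '[[-0.01,0,-0.025,0,5],[0,0,0,0,5],[0,0,0,0,5]]' | grep -E 'pos|force'
for i in 1 2 3; do python3 -m inch '[[0,0,0,0,5]]' | grep -E 'clock|force'; done
```

```text
tool_pos: [0.5752, 0.0019, 0.0948]
contact_force: [-5.1, -1.4, 17.1]
clock: 12.15
contact_force: [-4.5, -0.0, 17.3]
clock: 12.25
contact_force: [-4.0, -0.5, 17.2]
clock: 12.35
contact_force: [-4.7, -1.1, 16.1]
```

```bash
cat > m.py <<'E'
from h import *
s=r.get_state();print(round(s['clock'],2),np.round(s['tool_pos'],4),'F',np.round(s['contact_force'],1),'Mz',np.round(s['moment'],2),'yaw',round(np.degrees(2*np.arctan2(s['eef_rot'][1],s['eef_rot'][0]))%360,1))
E
for i in 1 2 3; do python3 -m inch '[[0,0,0,-0.5,5],[0,0,0,0,5]]' >/dev/null; python3 m.py; done
```

```text
12.55 [0.5751 0.002  0.0948] F [-4.1 -1.1 16.1] Mz [-0.1   0.87  0.1 ] yaw 187.0
12.75 [0.5751 0.0022 0.0948] F [-3.8 -1.2 16.5] Mz [-0.2   0.85  0.13] yaw 184.0
12.95 [0.5751 0.0022 0.0949] F [-4.7  0.4 16.5] Mz [-0.01  0.9   0.07] yaw 181.0
```

```bash
for i in 1 2 3 4 5 6; do python3 -m inch '[[0,0,0,-0.5,5],[0,0,0,-0.5,5]]' >/dev/null; python3 m.py; done
```

```text
13.15 [0.5751 0.0024 0.0948] F [-4.6 -0.2 17.3] Mz [ 0.06  0.89 -0.03] yaw 174.9
13.35 [0.5752 0.0026 0.0949] F [-4.6 -0.8 16.1] Mz [ 0.06  0.91 -0.03] yaw 168.9
13.55 [0.5752 0.0028 0.0949] F [-4.9  0.9 16. ] Mz [0.13 0.94 0.11] yaw 163.0
13.75 [0.5752 0.003  0.0949] F [-4.9  1.4 17. ] Mz [0.15 0.8  0.03] yaw 157.0
13.95 [0.5753 0.0032 0.0949] F [-3.4  0.9 16.4] Mz [0.34 0.9  0.01] yaw 151.0
14.15 [0.5754 0.0033 0.0949] F [-4.8  2.  15.8] Mz [ 0.26  0.85 -0.05] yaw 145.0
```

```bash
for i in 1 2 3 4 5 6; do python3 -m inch '[[0,0,0,-0.5,5],[0,0,0,-0.5,5]]' >/dev/null; python3 m.py; done
```

```text
14.35 [0.5755 0.0035 0.0949] F [-3.6  1.9 14. ] Mz [0.35 0.76 0.11] yaw 139.0
14.55 [0.5757 0.0037 0.095 ] F [-3.5  3.2 17.3] Mz [0.56 0.83 0.01] yaw 133.0
14.75 [0.5758 0.0038 0.095 ] F [-2.1  2.4 14.4] Mz [ 0.45  0.62 -0.06] yaw 127.0
14.95 [0.576  0.0039 0.095 ] F [-3.6  3.5 16.1] Mz [ 0.62  0.71 -0.  ] yaw 121.0
15.15 [0.5762 0.0041 0.095 ] F [-2.3  2.8 13.8] Mz [0.56 0.57 0.06] yaw 115.1
15.35 [0.5764 0.0041 0.0951] F [-2.8  2.5 16. ] Mz [0.62 0.54 0.03] yaw 109.1
```

```bash
for i in 1 2 3 4 5; do python3 -m inch '[[0,0,0,-0.5,5],[0,0,0,-0.5,5]]' >/dev/null; python3 m.py; done
```

```text
15.55 [0.5766 0.0042 0.0951] F [-3.7  3.5 16. ] Mz [0.62 0.51 0.04] yaw 103.0
15.75 [0.5768 0.0042 0.0952] F [-2.   2.5 15.1] Mz [ 0.6   0.51 -0.07] yaw 97.0
15.95 [0.577  0.0043 0.0952] F [-2.4  3.9 15.5] Mz [0.73 0.36 0.12] yaw 91.1
16.15 [0.5772 0.0042 0.0952] F [-0.1  3.7 14.8] Mz [0.75 0.29 0.09] yaw 85.1
16.35 [0.5774 0.0042 0.0953] F [ 0.1  3.7 13.1] Mz [ 0.7   0.3  -0.05] yaw 79.1
```

```bash
python3 -m inch '[[0,0,-0.02,0,5],[0,0,0,-0.5,5],[0,0,0,-0.5,5],[0,0,0,-0.5,5],[0,0,0,0,5]]' >/dev/null; python3 m.py; python3 -m inch '[[0,0,0,0,5],[0,0,0,0,5]]'>/dev/null; python3 m.py
```

```text
16.85 [0.5777 0.0041 0.095 ] F [-0.9  3.2 15.1] Mz [0.75 0.27 0.03] yaw 70.1
17.05 [0.5777 0.0041 0.0949] F [-0.3  3.7 15.2] Mz [0.73 0.28 0.04] yaw 70.2
```

```bash
for i in 1 2 3 4 5 6; do python3 -m inch '[[0,0,0.04,0,5],[0,0,0.04,0,5]]' >/dev/null; python3 m.py; done
```

```text
17.25 [0.5777 0.0041 0.0964] F [1.1 3.2 7.5] Mz [ 0.74 -0.22  0.05] yaw 70.2
17.45 [0.5776 0.0041 0.0977] F [3.8 4.  0.6] Mz [ 0.8  -0.89 -0.  ] yaw 70.2
17.65 [0.5776 0.004  0.0992] F [4.5 3.9 1.6] Mz [ 0.82 -0.93 -0.03] yaw 70.2
17.85 [0.5776 0.004  0.1011] F [4.  3.6 0.3] Mz [ 0.84 -0.96 -0.  ] yaw 70.2
18.05 [0.5776 0.0041 0.103 ] F [ 5.1  4.  -2.5] Mz [ 0.86 -1.    0.02] yaw 70.2
18.25 [0.5775 0.004  0.1032] F [ 10.    4.3 -23.4] Mz [ 0.9  -2.2   0.03] yaw 70.2
```

Fully out: the pull now meets its stop. I'll relax the lift, then release.

```bash
python3 -m inch '[[0,0,-0.06,0,5],[0,0,0,0,5]]' >/dev/null; python3 m.py; python3 -m inch '[[0,0,0,0,18],[0,0,0,0,22],[0,0,0,0,40],[0,0,0,0,40],[0,0,0,0,40]]' >/dev/null; python3 m.py;  python3 -m inch '[[0,0,0.6,0,40],[0,0,0.8,0,40],[0,0,0.8,0,40],[0,0,0.8,0,40],[0,0,0.8,0,40]]' >/dev/null;python3 -m inch '[[0,0,0,0,40],[0,0,0,0,40],[0,0,0,0,40]]' >/dev/null; python3 m.py
python3 - <<'E'
from h import *
s=snap('wrist','w5.png');print(s['position'],rot(s)[:,2])
E
```

```text
18.45 [0.5776 0.004  0.103 ] F [ 5.8  4.7 -4.5] Mz [ 0.81 -1.2   0.01] yaw 70.2
18.95 [0.573  0.002  0.1025] F [ 0.1  0.3 -0.2] Mz [-0.02 -0.1   0.05] yaw 70.1
19.75 [0.5724 0.0022 0.1966] F [-0.2  0.3 -0.6] Mz [-0.05 -0.07 -0.  ] yaw 70.1
[0.59785781 0.07172255 0.32359609] [0.09921558 0.27028916 0.9576534 ]
```

View pics/w5.png

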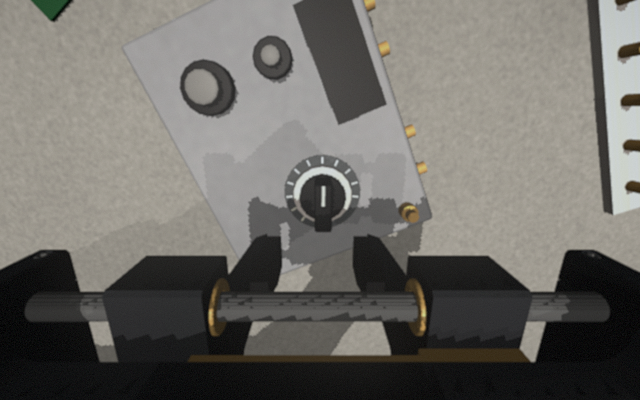

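The white line points up the image at (323,195), in line with a tick. The large key is at about (203,87).

Run:
```python
from h import *
s=snap('wrist');p=s['pixels'].astype(int);print(s['position'])
cv2.imwrite('pics/w6c.png',np.hstack([cv2.resize(p[150:240,280:370,::-1].astype(np.uint8),None,fx=4.4,fy=4.4,interpolation=cv2.INTER_CUBIC),cv2.resize(p[45:135,165:255,::-1].astype(np.uint8),None,fx=4.4,fy=4.4,interpolation=cv2.INTER_CUBIC)]))
print([round(float(depth(s,u,v)[2]),4) for u,v in [(323,190),(323,195),(323,200),(323,212)]], [depth(s,u,v).round(4) for u,v in [(202,85),(270,55)]])
```

```text
[0.59787501 0.07177255 0.32350612]
[0.1113, 0.1102, 0.1105, 0.1092] [array([0.5194, 0.1225, 0.0814]), array([0.5779, 0.1246, 0.0791])]
```

View pics/w6c.png

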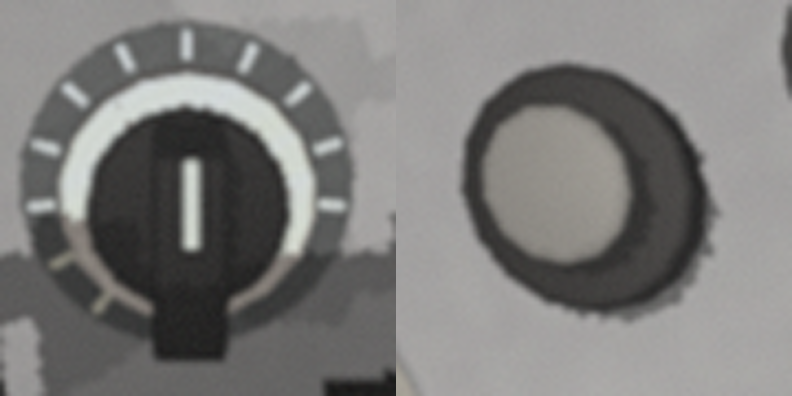

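The dial is on its fifth tick and stands at 110 mm, so it is out. The key's cap centre is at (201.2,86.4).

Run:
```python
from h import *
s=snap('wrist')
g=lambda a,b,z:onz(s,279.6+a/4.4,149.6+b/4.4,z)
a,b=g(192,158,.11),g(192,250,.11);d=b-a;ax=a+.018*d/np.linalg.norm(d)
print('line ang',np.degrees(np.arctan2(d[1],d[0])),'axis',ax)
k=onz(s,201.2,86.4,.082);print('key',k,'rel',k-ax,'-> from true axis',(np.array([.577,.002])+(k-ax)[:2]))
t=s2=snap('top');k2=onz(t,245-.43+201/7,140-.43+385/7,.082);d2=onz(t,245-.43+497/7,140-.43+255/7,.08);print('top',k2,d2,k2-d2)
```

```text
line ang -109.50034306447267 axis [0.57804842 0.00309087 0.11      ]
key [0.51861229 0.12174284 0.082     ] rel [-0.05943612  0.11865198 -0.028     ] -> from true axis [0.51756388 0.12065198]
top [0.51649824 0.12119402 0.082     ] [0.57313254 0.00299787 0.08      ] [-0.05663429  0.11819615  0.002     ]
```

```bash
python3 -m inch '[[-0.436,0.942,0,0,0],[-0.436,0.942,0,0,0],[-0.436,0.942,0,0,0],[-0.436,0.942,0,0,0],[-0.436,0.942,0,0,0]]' 15 >/dev/null; python3 -m inch '[[0,0,-0.8,0,0],[0,0,-0.8,0,0],[0,0,-0.8,0,0],[0,0,-0.6,0,0],[0,0,0,0,0]]' >/dev/null;python3 -m inch '[[0,0,0,0,0],[0,0,-0.2,0,0],[0,0,0,0,0],[0,0,0,0,0]]'; python3 m.py
python3 -c "
from h import *
s=snap('side');cv2.imwrite('pics/s1.png',cv2.resize(s['pixels'][100:300,170:490,::-1],None,fx=2.4,fy=2.4))"
```

```text
clock: 21.35
tool_pos: [0.5189, 0.1202, 0.118]
eef_rot: [0.819, 0.574, 0.0, 0.0]
contact_force: [0.3, 0.7, -0.4]
opening: 0.006
21.35 [0.5189 0.1202 0.118 ] F [ 0.3  0.7 -0.4] Mz [ 0.02 -0.07  0.03] yaw 70.1
```

View pics/s1.png

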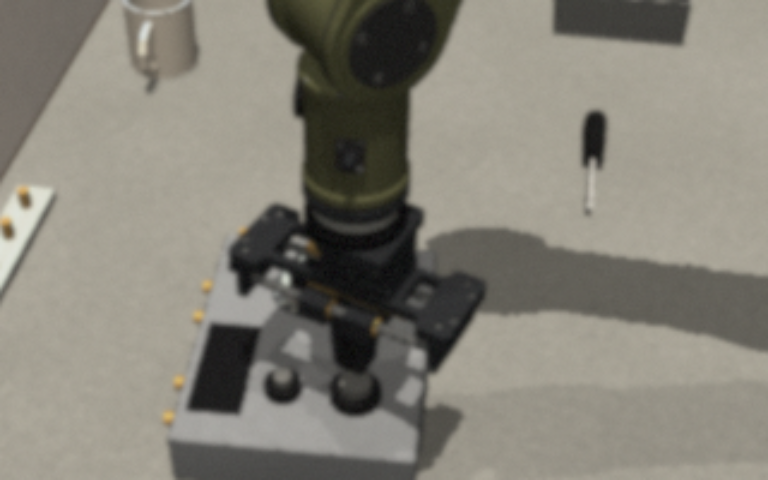

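The closed fingers hang over the large key, at about (352,385) in the crop, and clear of the small key at (283,384).

```bash
python3 -m inch '[[0,0,-0.3,0,0],[0,0,-0.3,0,0],[0,0,0,0,0]]' >/dev/null; python3 m.py; for i in 1 2 3 4 5; do python3 -m inch '[[0,0,-0.08,0,0],[0,0,0,0,0]]' >/dev/null; python3 m.py; done
```

```text
21.7 [0.5183 0.1201 0.1016] F [ 1.  -0.   0.8] Mz [-0.07 -0.04  0.03] yaw 70.1
21.9 [0.5185 0.1201 0.1005] F [-0.9  0.4  1.2] Mz [-0.1   0.08 -0.  ] yaw 70.1
22.1 [0.5185 0.1201 0.0986] F [-1.5  0.4  3. ] Mz [-0.1   0.22  0.03] yaw 70.1
22.3 [0.5185 0.1201 0.0966] F [-1.7 -0.7  3.8] Mz [-0.1   0.28  0.04] yaw 70.1
22.5 [0.5185 0.1201 0.0954] F [-3.1 -0.7 11.3] Mz [-0.22  0.59 -0.02] yaw 70.1
22.7 [0.5186 0.1201 0.0951] F [-6.3 -1.4 27.8] Mz [-0.34  1.39 -0.04] yaw 70.1
```

Fully down: it stops at 95.1 mm, against 95 mm expected. I'll let go and retreat.

```bash
python3 -m inch '[[0,0,0.2,0,0],[0,0,0.4,0,0],[0,0,0.8,0,0],[0,0,0.8,0,0],[0,0,0.8,0,0]]' >/dev/null; python3 -m inch '[[-0.8,0,0.8,0,0],[-0.8,0,0.8,0,0],[-0.8,0,0,0,0],[0,0,0,0,0],[0,0,0,0,0]]' >/dev/null; python3 -m inch '[[0,0,0,0,0],[0,0,0,0,0]]' >/dev/null;python3 m.py
python3 - <<'E'
from h import *
s=snap('wrist','w7.png');t=snap('top')
cv2.imwrite('pics/f.png',np.vstack([s['pixels'],cv2.resize(t['pixels'][120:245,190:390],(640,400))])[:,:,::-1][:,:])
cv2.imwrite('pics/f.png',cv2.resize(cv2.imread('pics/f.png'),(480,600)))
E
```

```text
23.9 [0.4596 0.1202 0.2073] F [-0.5  0.4 -0.4] Mz [ 0.03 -0.01 -0.01] yaw 70.0
```

View pics/f.png

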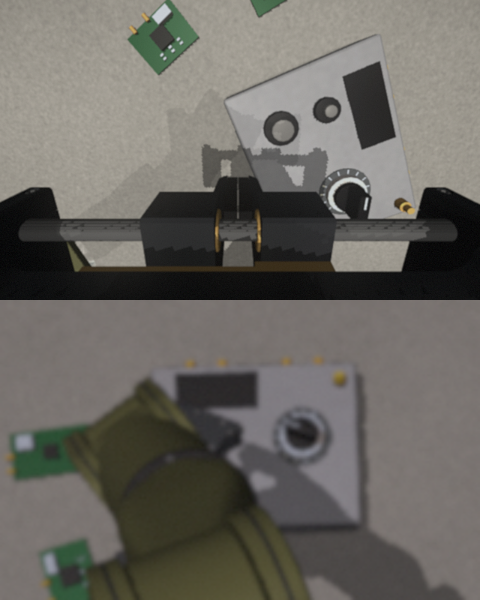

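The dial is still on its new click, both keys look out and the terminator is in place. The key's cap is at wrist pixel (377,171), so I'll check its height and hand in.

Run:
```python
from h import *
s=snap('wrist')
print([depth(s,u,v).round(4) for u,v in [(377,171),(379,173),(436,147),(467,260)]])
r.finish_job()
```

```text
[array([0.5181, 0.1249, 0.0826]), array([0.5195, 0.1222, 0.081 ]), array([0.573 , 0.1274, 0.081 ]), array([0.5741, 0.0136, 0.0879])]
the job is handed in; nothing more can be done
```

I turned the dial five clicks clockwise and let it spring out and lock. Then I pressed the large key fully down, let go, and handed the job in at about 24 s of the 64 s. The hand-in gives no verdict, so this rests on my own checks.

- **Dial turn:** I held the push between 13 and 17.3 N by the felt force. That is just under the advised 15 N at times, and always clear of the 20 N limit. The tool turned 120° and the twist never went above about 0.15 N m.
- **Dial lock:** afterwards the white line had turned 119.7° and lined up with a tick. The bar's top read about 110 mm, so it stands fully out.
- **Lift overshoot:** while easing the dial out I lifted slightly too far, and the grip pulled up against its stop with about 23 N for roughly 0.2 s. I backed off before opening the fingers, and the dial's angle and height were fine afterwards.
- **Large key:** I pressed it until it hit its stop, about 6 mm down, with 28 N at the end. It then read 81 to 83 mm high, so it is out again.
- **Everything else:** the small key stayed out at about 81 mm, and the terminator was in place in the last pictures. The screwdriver and power adapter were outside the final views, but the arm did not go near them. At hand-in the robot was clear of everything and read almost no force.

The wrist camera put the dial 5 mm apart sideways when seen from opposite sides. I averaged the two views, then corrected from the felt sideways force after gripping.

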